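# Clip cross-lock tweezers on a mended book board

## Robot

A 6-joint arm with a two-finger parallel gripper is mounted at the origin on the work surface. World frame = base frame: x ahead of the robot, y to its left, z up, the work surface at z = 0. Lengths are in mm, angles in degrees, forces in N, time in s.
With the tool pointing down it reaches from about 300 to 850 mm from the base axis. Payload 4.2 kg.
Tool frame: the origin (TCP) lies at the very end of the fingers, on their centre line; the grasp point (between the pads) lies 19 mm behind it; z points along the fingers, y is the direction in which the jaws open and shut (so a half turn about z gives the same grasp; the last joint's range is limited). The gripper opens to 91 mm and grips with 3 to 60 N. Pads are 32 mm wide; open, the fingers measure 118 mm over their backs; the gripper's body (76 mm by 178 mm) begins 60 mm behind the grasp point.
Start: joints at [71.333, 18.312, 89.639, -0, 72.044, -1.146], TCP at [173.11, 548.34, 213.976] pointing down, gripper open.
Joint ranges: [-177.97, 177.97], [-48.28, 115.42], [12.27, 149.76], [-77.06, 257.06], [2.81, 150.46], [-146.56, 146.56]. Speed limits (degrees/s): [147.25, 147.25, 180, 180, 180, 180].

## Interface

Orientations are given as [roll, pitch, yaw] about the fixed x, y, z axes, in that order (R = Rz(yaw) Ry(pitch) Rx(roll)).
In Python, from workcell import monitor, eyes, job gives the robot as it stands.
- The arm moves only by the tool move_arm, never from a script. Its argument "increments" is a list that holds one entry, the list of rows, each a list of 7 numbers: the opening, from 0 (shut) to 1 (fully open), then the shift along the tool's x, y, z in cm, then the turn, a rotation vector about the tool's x, y, z in rad. In form: [[[jaw, x, y, z, ax, ay, az], ...]]. A call has 1 to 12 rows; each row shifts and turns the pose as measured when the row begins, along the tool's axes as they then stand; what a row does not reach is not made up. A row lasts 1/8 s, in which the tool goes at most 62.5 mm and 10.7 degrees, less where a joint would pass 70% of its speed; a pose out of reach is approached as far as the arm can. A call is refused whole if a number of a shift passes 6.25 or a number of a turn 0.188, either way. A call with a gripper value outside its range is refused whole. The fingers move at their own pace and stop on an object; "force" is the grip in N (left out, the last holds). Time passes only in rows, so rows that do not move let the fingers close. It gives the time, the measured TCP pose, the force and the opening at its end, in the units of the state.
- monitor.state(): the state, without advancing time (a new reading comes with each control period).
- eyes.grab_frame(name): name is "side" or "top" or "wrist"; returns a dict with "color" (480x640x3 uint8, red, green, blue), "z_map" (480x640 float32, mm along the optical axis (not along the pixel's ray), 0 where there is no reading), "camera_matrix" (3x3 intrinsics, pixels), "rvec" (rotation vector, rad) and "tvec" (3), from world to camera coordinates, as OpenCV has them. Camera axes: x right, y down, z forward; pixel columns grow to the right and rows downward; lengths in mm; the calibration is good to about 2 mm. A picture is of the moment at which its call begins.
- job.job_done(): hands the job in, once; it reports no verdict.
The state is a dict: "time_s": time; "qpos": joint angles; "qvel": joint speeds; "effort": joint torques, N m; "ee_pos": TCP position; "ee_rot": TCP orientation; "force": force on the tool from outside, world axes, zero at the start; "torque": the same for the moment, N m; "gripper_width": finger opening in mm.
Only numpy, scipy, OpenCV 4.12 (cv2) and the standard library are available. Lean on these libraries where they do the work, as an engineer would, in place of code of your own. Each camera call takes 0.05 s, during which the arm holds its last target. There are 200 camera calls.

## Task

Take the self-closing tweezers off their wooden rest, squeeze them wide open and straddle the board that stands in the small press, pushing down gently until their bridge sits on the board's top edge. Keeping them open and lightly down on the edge, slide them along it until the end of the bridge bears lightly on the sprung cork end stop, then let go so that both jaws grip the board there and the tweezers stay upright on it, against the stop. Do not shove the board or the stop hard, do not lean on the press, and leave the other things where they are.

Things in the scene. Friction and masses are not known exactly. Their poses are not given: they have to be found in the camera images.
- tweezers_grip (a point): Grip point of the steel tweezers (about 100 g, 108 mm tall, upright on the rest), midway between two handle plates, 24 mm wide (x), 42 mm tall (22 mm below to 20 mm above this point), 48 mm over their outsides (y) when free; nothing above them. z up along the tool, x along its bridge, y the squeeze direction. Turned half round about z it is the same
- bridge_foot (a point): middle of the flat underside of the bridge, 54 mm below tweezers_grip, same axes. The bridge is a bar 52 mm long (x), 16 mm wide (y), 10 mm high, with an upright end plate at each end (5 mm thick, up to 28 mm above the underside) whose outer faces are 52 mm apart
- jaw_mid (a point): midway between the two jaw pads, 27 mm below bridge_foot, same axes. Pads are 16 mm long (x), 14 mm tall, so the tips are 34 mm below bridge_foot; 2 mm apart when free, 20 mm when squeezed to the stop. Above the pads the space between the jaw arms is wider, 20 mm when free
- jaw_a (a joint): how far the first handle is squeezed in: 0 free, 0.009 m at its hard stop. The arms cross, so its jaw moves OUT as much as the handle moves in. A handle takes 2.4 N to start, 9.6 N to reach the stop; squeezing with 20 to 40 N holds both firmly, wide open. About 0.0035 when gripping the board
- jaw_b (a joint): the same of the other handle and jaw
- rest: dark wooden rest, base 96 x 90 mm, fixed; the tweezers' bridge lies 60 mm above the table across its two cheeks (along its x), kept in x by 6 mm high lips; lift straight up. The jaws hang between the cheeks with room to open. Origin under its centre
- press: small wooden press, fixed, 220 mm (x) by 89 mm (y) by 50 mm high, origin on the table under its centre. A 9 mm thick wooden board with a dark inlaid corner stands upright in its slot, along x at y = 0, from x = -100 to +50 mm. The end stop stands beyond the board's +x end. The tweezers go on with their x along this x
- board_ref (a point): fixed point at the +x end of the board, middle of its thickness, 100 mm above the table, axes of the press: the LOWEST its top edge can be. The real edge is 0 to 14 mm higher, different each time, not measured: feel for it. The board is sprung: it yields 1 mm per 2 N pushed down, at most 8 mm, then goes hard; more than 10 N is too much
- stop_ref (a point): fixed point, axes of the press, where the face of the end stop is if it stands NEAREST; the real face is 0 to 14 mm further in +x, different each time, not measured. A cork pad 26 mm wide, 93 to 131 mm above the table, bracket behind it no higher; pushed in +x it yields 1 mm per 1.5 N, at most 10 mm; more than 9 N is too much
- brass_bowl: round brass bowl, 110 mm wide, 50 mm high, a bystander; origin under its centre
- paste_jar: glass jar, 60 mm wide, 70 mm high, a bystander; origin under its centre
- tin: flat metal tin 90 x 60 x 22 mm, a bystander; origin under its centre
- sprayer: spray bottle 72 mm wide, 195 mm high, a bystander; origin under its centre
- paste_brush: brush 170 mm long lying between the rest and the press, a bystander
- weight: brass weight with a button grip, 52 mm wide, 56 mm high, a bystander; origin under its centre
- folder: white folding bone 150 x 22 x 6 mm lying near the robot, a bystander
- awl: awl 140 mm long lying near the robot, a bystander
Mind the look-alikes: they are no part of the job. Of the things like the part that bears tweezers_grip, leave any that is orange; of the rest the larger one is meant. There is more than one size of the rest; the one meant has the size given above.

How it is judged:
By the outcome, as a careful person would: the job done as asked, in the order asked, and still so for the second after the job is handed in, with the robot touching nothing.
It also fails if it takes over 67 s, if anything falls off the work surface, if the arm or the gripper's body presses on something with over 40 N, if the wrist force passes 120 N, or if a joint passes its speed limit or range.

## Working session

There is one attempt and no reset: what is moved stays moved. The work goes in short steps, Python scripts to look and compute and a tool call to move; the robot and the scene stay as the last step left them, time stands still between calls to the robot, and variables do not carry over. Pictures are saved under pics/ and viewed, about 8 in all and at most 12, crops included, and the job is handed in when it is done.

Besides the shell and the picture viewer there is one more tool, called after ">>>" as a command line: name --argument value ..., lists and objects as JSON in quotes. move_arm: Moves the arm, as the interface text tells. Its arguments: {"type":"object","properties":{"increments":{"type":"array"},"force":{"type":"number"}},"required":["increments"]}

```bash
mkdir -p pics
cat > h.py <<'E'
import numpy as np, cv2, pickle
from workcell import monitor, eyes, job
def grab(n):
    f=eyes.grab_frame(n); pickle.dump(f,open(f'pics/{n}.pkl','wb')); return f
def load(n): return pickle.load(open(f'pics/{n}.pkl','rb'))
def cam(f):
    R=cv2.Rodrigues(np.array(f['rvec'],float))[0]; t=np.array(f['tvec'],float).ravel(); return R,t,np.array(f['camera_matrix'],float)
def cloud(f):
    R,t,K=cam(f); z=f['z_map'].astype(float); v,u=np.mgrid[:z.shape[0],:z.shape[1]]
    P=np.stack([(u-K[0,2])/K[0,0]*z,(v-K[1,2])/K[1,1]*z,z],-1)
    W=(P-t)@R; W[z==0]=np.nan; return W
def ray(f,u,v,h):
    R,t,K=cam(f); d=R.T@np.linalg.inv(K)@[u,v,1]; c=-R.T@t; return c+d*(h-c[2])/d[2]
def proj(f,p):
    R,t,K=cam(f); q=K@(R@np.array(p,float)+t); return q[:2]/q[2]
def save(f,name,box=None,s=1):
    im=f['color'][:,:,::-1]
    if box: u0,v0,u1,v1=box; im=im[v0:v1,u0:u1]
    cv2.imwrite('pics/'+name,cv2.resize(im,None,fx=s,fy=s,interpolation=cv2.INTER_CUBIC))
E
python3 - <<'E'
from h import *
print(monitor.state())
for n in('top','side'):
    f=grab(n); save(f,n+'0.png'); R,t,K=cam(f); print(n,-R.T@t,K[0,0])
E
```

```text
{'time_s': 0.0, 'qpos': array([ 7.13347125e+01,  1.83523308e+01,  8.97061478e+01, -1.22859143e-03,
        7.20434740e+01, -1.14704011e+00]), 'qvel': array([-0.03869543, -0.03850461,  0.0026814 ,  0.10071011, -0.10562412,
       -0.10331604]), 'effort': array([ 7.60489529e-04, -4.12457585e+01, -2.31973600e+01,  7.26847770e-02,
        4.56997321e-02, -1.29340501e-04]), 'ee_pos': array([172.93656495, 547.85188609, 213.11511518]), 'ee_rot': array([-1.79898044e+02, -8.73077086e-04,  1.62482132e+02]), 'force': array([-0.94378539,  0.41726718, -0.13687776]), 'torque': array([ 0.03647533, -0.02379885, -0.00786019]), 'gripper_width': 91.07685886618697}
top [ 367.68079574  -49.37337115 1255.8300773 ] 539.8538628481571
side [280.84813564 585.37447187 774.25002015] 436.61309730971533
```

View pics/top0.png

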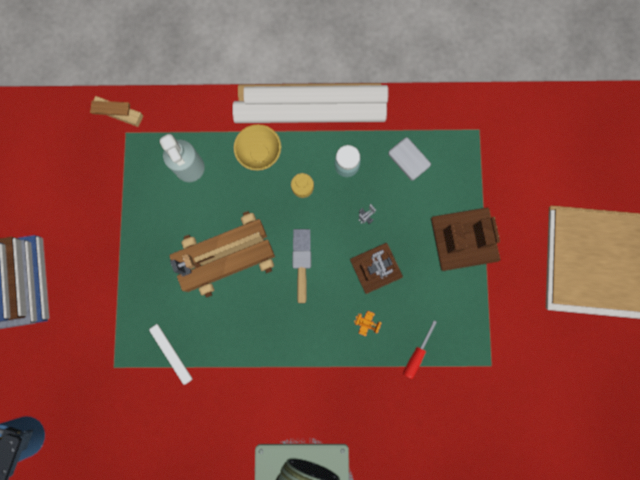

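View pics/side0.png

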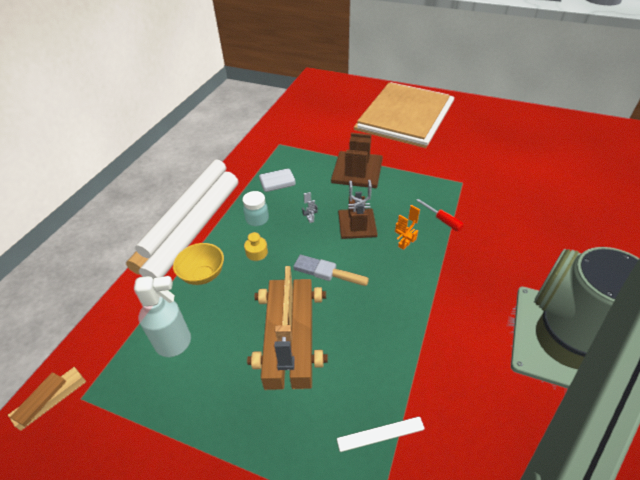

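The top view shows three tweezers-like things: silver on the rest at (380,263), small silver at (367,214) and orange at (367,322). The one on the rest is the larger non-orange one, so it is meant. The press is at (222,255), with its stop on the left at (181,264). There are two rests, the small dark one at (376,267) and a larger one at (465,238).

Run:
```python
from h import *
f=load('top'); W=cloud(f); g=load('side'); V=cloud(g)
def rect(m,A,name):
    p=A[m][:,:2].astype(np.float32)
    if len(p)<8: print(name,len(p)); return
    print(name,len(p),'zmed',np.median(A[m][:,2]).round(1),[np.round(x,1) for x in cv2.minAreaRect(p)])
def near(A,c,r): return np.hypot(A[...,0]-c[0],A[...,1]-c[1])<r
c=ray(f,380,263,100)[:2]; print('c',c)
for A,s in((W,'top'),(V,'side')):
    z=A[...,2]
    for lo,hi in((125,142),(80,125),(8,25),(40,75)): rect(near(A,c,65)&(z>lo)&(z<hi),A,f'{s} tw {lo}-{hi}')
c2=ray(f,465,238,20)[:2]
rect(near(W,c2,90)&(W[...,2]>6)&(W[...,2]<40),W,'bigrest')
p=ray(f,222,255,50)[:2]; print('p',p)
for A,s in((W,'top'),(V,'side')):
    z=A[...,2]
    for lo,hi in((40,56),(96,120),(120,140)): rect(near(A,p,130)&(z>lo)&(z<hi),A,f'{s} press {lo}-{hi}')
a=cv2.resize(f['color'][190:350,320:520,::-1],None,fx=4,fy=4,interpolation=3)
cv2.imwrite('pics/tcrop.png',a[:600])
b=cv2.resize(g['color'][150:270,230:430,::-1],None,fx=4,fy=4,interpolation=3)
cv2.imwrite('pics/scrop.png',b)
```

```text
c [ 494.03486205 -172.56787137]
top tw 125-142 56 zmed 132.2 [array([ 490. , -172.4]), array([49.5, 23.3]), np.float64(23.3)]
top tw 80-125 111 zmed 87.4 [array([ 489.4, -171.6]), array([46.9, 48.1]), np.float64(69.6)]
top tw 8-25 873 zmed 11.8 [array([ 485.5, -174.9]), array([104.9,  96.2]), np.float64(23.9)]
top tw 40-75 411 zmed 63.2 [array([ 488.5, -173.5]), array([48.4, 69.5]), np.float64(24.0)]
side tw 125-142 42 zmed 133.2 [array([ 492.4, -173.1]), array([48.4, 25.3]), np.float64(24.2)]
side tw 80-125 168 zmed 89.5 [array([ 493.5, -171.9]), array([48.4, 50.3]), np.float64(65.8)]
side tw 8-25 669 zmed 13.2 [array([ 494.3, -171.7]), array([90. , 99.2]), np.float64(23.4)]
side tw 40-75 349 zmed 61.5 [array([ 492., -173.]), array([50.5, 70.9]), np.float64(23.6)]
bigrest 2369 zmed 17.3 [array([ 557.9, -382.1]), array([172.7, 143.7]), np.float64(9.3)]
p [519.12657026 177.5472246 ]
top press 40-56 2933 zmed 49.1 [array([519.8, 181.3]), array([130.3, 220.6]), np.float64(21.9)]
top press 96-120 417 zmed 103.7 [array([520. , 178.9]), array([ 24.7, 194.8]), np.float64(21.6)]
top press 120-140 155 zmed 129.2 [array([492.3, 250.3]), array([26.6, 40.4]), np.float64(21.5)]
side press 40-56 3690 zmed 50.7 [array([523.2, 181.3]), array([130.2, 220.4]), np.float64(21.8)]
side press 96-120 531 zmed 105.5 [array([523.7, 178.5]), array([ 25.9, 195.8]), np.float64(21.8)]
side press 120-140 283 zmed 130.6 [array([495., 250.]), array([25.7, 41.1]), np.float64(21.5)]
```

View pics/tcrop.png

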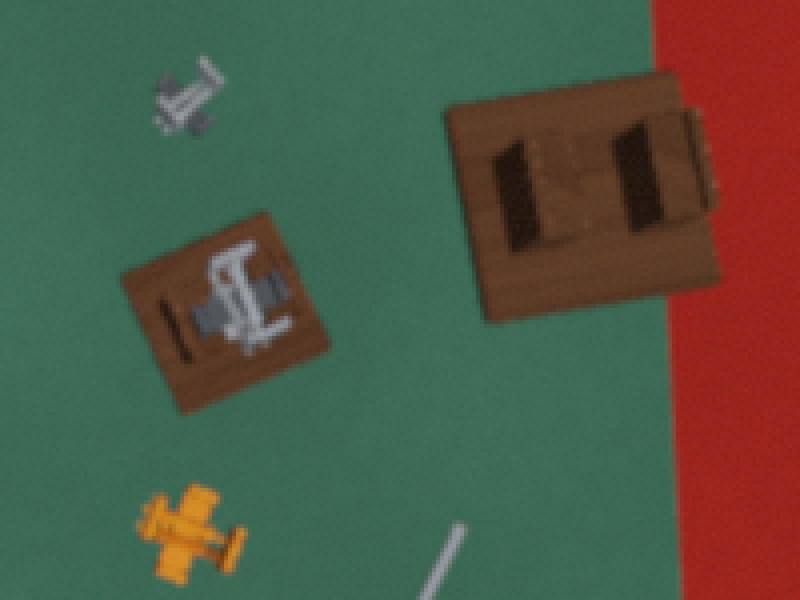

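Confirmed in the crop: the silver tweezers at (240,300) stand on the rest with a 90x96 mm base. The small silver one is at (187,95), the orange one at (190,540) and the bigger rest at (590,195). I'll go above the tweezers.

>>> move_arm --increments '[[[1,0,0,-1,0,0,0.171],[1,0,0,-1,0,0,0.171],[1,0,0,-1,0,0,0.171],[1,0,0,-1,0,0,0.171],[1,0,0,0,0,0,0.171],[1,-6,0,0,0,0,0],[1,-6,0,0,0,0,0],[1,-6,0,0,0,0,0],[1,-6,0,0,0,0,0],[1,-6,0,0,0,0,0],[1,-6,0,0,0,0,0],[1,-6,0,0,0,0,0]]]'

```text
time_s: 1.6
ee_pos: [331.8, 148.3, 251.6]
ee_rot: [-179.7, 0.5, 112.4]
force: [1.8, 0.4, 0.0]
gripper_width: 91.3
```

>>> move_arm --increments '[[[1,-6,0.3,0,0,0,-0.019],[1,-6,0.3,0,0,0,0],[1,-6,0.3,0,0,0,0],[1,-6,0.3,0,0,0,0],[1,-6,0.3,0,0,0,0],[1,-5,0.3,0,0,0,0],[1,0,0,0,0,0,0],[1,0,0,0,0,0,0]]]'

```text
time_s: 2.6
ee_pos: [488.6, -180.5, 252.2]
ee_rot: [-179.7, 0.3, 113.1]
force: [0.1, -0.2, 0.0]
gripper_width: 91.3
```

Run:
```python
from h import *
s=monitor.state(); print(s['ee_pos'],s['ee_rot'],s['force'])
f=grab('wrist'); save(f,'w1.png'); W=cloud(f); R,t,K=cam(f); print(-R.T@t)
for lo,hi in((125,142),(45,75),(8,25)):
    m=(np.hypot(W[...,0]-491,W[...,1]+172)<65)&(W[...,2]>lo)&(W[...,2]<hi)
    p=W[m][:,:2].astype(np.float32); print(lo,len(p),np.median(W[m][:,2]),[np.round(x,1) for x in cv2.minAreaRect(p)])
```

```text
[ 488.58633386 -180.50660877  252.19172692] [-179.65115823    0.31467993  113.05452597] [ 0.10907052 -0.16568995  0.0201223 ]
[ 459.94651429 -109.72389133  422.37569033]
125 372 133.37023104350675 [array([ 491.7, -173.8]), array([49.3, 24.2]), np.float64(24.0)]
45 1996 64.98343221042352 [array([ 492.5, -173.5]), array([43. , 69.3]), np.float64(23.8)]
8 3681 11.74151046453019 [array([ 494. , -172.5]), array([90.3, 95.6]), np.float64(23.3)]
```

View pics/w1.png

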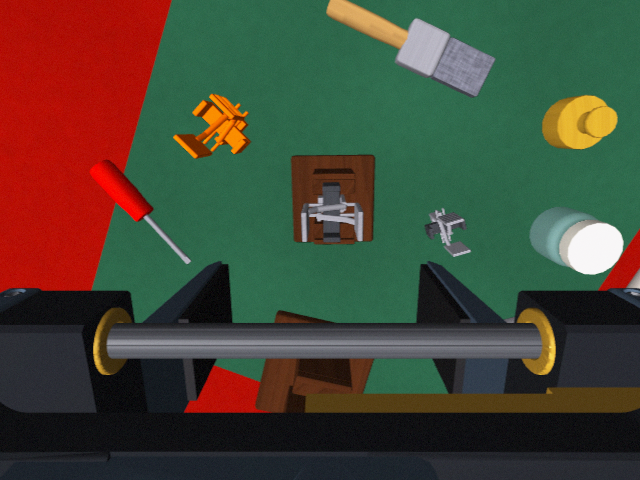

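The wrist view shows the tweezers upright on the rest at (332,212), between the fingers. Their measured grip point is (492,-173.5) with yaw about 113.7. I'll centre and descend.

>>> move_arm --increments '[[[1,0.5,0.6,0,0,0,-0.01],[1,0,0,0,0,0,0],[1,0,0,4,0,0,0],[1,0,0,4,0,0,0],[1,0,0,3,0,0,0],[1,0,0,0,0,0,0]]]' --force 30

```text
time_s: 3.4
ee_pos: [492.3, -168.6, 142.3]
ee_rot: [-179.9, 0.5, 114.2]
force: [-0.8, 0.2, -0.0]
gripper_width: 91.3
```

>>> move_arm --increments '[[[1,-0.4,-0.2,0,-0.008,-0.003,0.008],[1,0,0,0,0,0,0],[1,0,0,1.5,0,0,0],[1,0,0,1.5,0,0,0],[1,0,0,0.5,0,0,0],[1,0,0,0,0,0,0]]]'

```text
time_s: 4.15
ee_pos: [494.9, -174.1, 108.8]
ee_rot: [179.3, 1.0, 113.7]
force: [0.6, 1.3, 0.7]
gripper_width: 91.2
```

>>> move_arm --increments '[[[1,0.2,-0.2,0,0.012,0.017,0],[1,0,0,0,0,0,0],[1,0,0,0,0,0,0]]]'

```text
time_s: 4.53
ee_pos: [492.6, -173.2, 109.2]
ee_rot: [-180.0, -0.0, 113.7]
force: [-0.3, -0.2, -0.1]
gripper_width: 91.5
```

Run:
```python
from h import *
f=grab('wrist'); W=cloud(f); s=monitor.state(); print(s['ee_pos'],s['ee_rot'])
m=(np.hypot(W[...,0]-492,W[...,1]+173)<40)&(W[...,2]>125)&(W[...,2]<142)
p=W[m][:,:2].astype(np.float32); print(len(p),cv2.minAreaRect(p))
```

```text
[ 492.6757115  -173.22048489  109.26400017] [-1.79981704e+02 -1.81255241e-03  1.13735662e+02]
864 ((490.6170959472656, -170.5128936767578), (49.50774002075195, 17.71079444885254), 23.885480880737305)
```

>>> move_arm --increments '[[[1,0,0,0.7,0,0,0],[1,0,0,0.7,0,0,0],[1,0,0,0,0,0,0],[0,0,0,0,0,0,0],[0,0,0,0,0,0,0],[0,0,0,0,0,0,0],[0,0,0,0,0,0,0],[0,0,0,0,0,0,0],[0,0,0,0,0,0,0],[0,0,0,0,0,0,0]]]' --force 30

```text
time_s: 5.82
ee_pos: [492.5, -173.3, 94.7]
ee_rot: [-180.0, 0.0, 113.7]
force: [-0.7, 0.5, 0.1]
gripper_width: 28.3
```

>>> move_arm --increments '[[[0,0,0,0,0,0,0],[0,0,0,0,0,0,0],[0,0,0,-1,0,0,0],[0,0,0,-1,0,0,0],[0,0,0,-2,0,0,0],[0,0,0,-3,0,0,0],[0,0,0,-3,0,0,0],[0,0,0,-3,0,0,0],[0,0,0,-3,0,0,0],[0,0,0,-2,0,0,0],[0,0,0,0,0,0,0]]]'

```text
time_s: 7.2
ee_pos: [492.4, -172.9, 285.5]
ee_rot: [179.8, 0.2, 113.7]
force: [0.7, -0.4, -1.1]
gripper_width: 28.1
```

Run:
```python
from h import *
s=monitor.state(); print(s['ee_pos'],s['ee_rot'],s['force'],s['torque'],s['gripper_width'])
f=grab('side'); u,v=map(int,proj(f,s['ee_pos'])); print(u,v)
save(f,'s2.png',(max(u-100,0),max(v-70,0),u+100,v+80),4)
W=cloud(f)
p=np.array([522,181.]); th=np.radians(111.8); ex=np.array([np.cos(th),np.sin(th)]); ey=np.array([-ex[1],ex[0]])
for n in('top','side'):
    W=cloud(load(n)); d=W[...,:2]-p; x=d@ex; y=d@ey; z=W[...,2]
    m=(abs(y)<15)&(x>-105)&(x<45)&(z>85)&(z<122); P=np.c_[x[m],y[m],z[m]]
    print(n,'board',len(P), P.min(0).round(1),P.max(0).round(1),np.polyfit(P[:,0],P[:,1],1).round(4), 'z90',np.percentile(P[:,2],[50,75,90]).round(1))
    m=(abs(y)<20)&(x>48)&(x<130)&(z>90)&(z<140);P=np.c_[x[m],y[m],z[m]]; print(' stop',len(P),P.min(0).round(1),P.max(0).round(1))
    m=(abs(y)<60)&(abs(x)<125)&(z>44)&(z<55);P=np.c_[x[m],y[m],z[m]]; print(' press',P.min(0).round(1),P.max(0).round(1),np.percentile(P,[1,99],axis=0).round(1).tolist())
```

```text
[ 492.41234588 -172.87535678  285.48868625] [1.79815532e+02 1.69385976e-01 1.13739167e+02] [ 0.65384249 -0.43333647 -1.09793928] [-0.05286895  0.01140413 -0.00689742] 28.115037478503453
363 125
top board 387 [-99.1  -4.   85.1] [ 44.9   6.6 109.9] [0.0041 2.5106] z90 [102.4 104.7 106.2]
 stop 260 [ 48.1 -11.5  90.8] [ 96.3  15.1 137.5]
 press [-109.1  -57.9   44. ] [111.  60.  55.] [[-107.1, -42.2, 44.5], [107.0, 45.6, 54.3]]
side board 339 [-102.1   -5.5   85. ] [ 36.1   4.  108.9] [-0.0015 -0.1705] z90 [105.1 105.9 106.7]
 stop 531 [ 53.5 -13.5  90. ] [ 95.1  12.4 135.4]
 press [-111.1  -54.2   44.1] [110.3  58.4  54.9] [[-107.0, -44.3, 46.3], [108.6, 43.6, 53.7]]
```

View pics/s2.png

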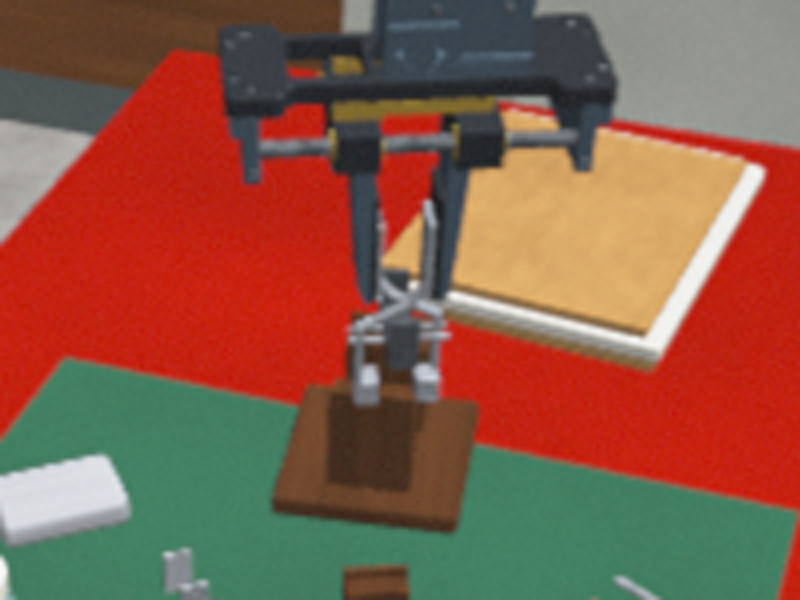

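The side crop shows the tweezers squeezed wide open in the fingers and clear of the rest, with the jaws apart at (367,385) and (427,385). Next I'll carry them over to the press.

>>> move_arm --increments '[[[0,2,1,0,0,0,0.033],[0,4,2.1,0,0,0,0],[0,4.4,2.27,0,0,0,0],[0,4.4,2.27,0,0,0,0],[0,4.4,2.27,0,0,0,0],[0,4.4,2.27,0,0,0,0],[0,4,2,0,0,0,0],[0,2,1,0,0,0,0],[0,0.8,0.4,0,0,0,0],[0,0,0,0,0,0,0],[0,0,0,0,0,0,0]]]'

```text
time_s: 8.62
ee_pos: [518.1, 175.6, 270.5]
ee_rot: [-178.8, -0.2, 111.6]
force: [0.1, -0.6, -1.2]
gripper_width: 28.3
```

Run:
```python
from h import *
s=monitor.state(); print(s['ee_pos'],s['ee_rot'],s['force'],s['gripper_width'])
f=grab('wrist'); save(f,'w2.png')
p=np.array([522,181.]); th=np.radians(111.8); ex=np.array([np.cos(th),np.sin(th)]); ey=np.array([-ex[1],ex[0]])
W=cloud(f); d=W[...,:2]-p; x=d@ex; y=d@ey; z=W[...,2]
m=(abs(y)<15)&(x>-105)&(x<45)&(z>97)&(z<122); P=np.c_[x[m],y[m],z[m]]
for a in range(-100,50,15):
    q=P[(P[:,0]>=a)&(P[:,0]<a+15)]
    if len(q)>5: print(a,len(q),np.percentile(q[:,1],[3,50,97]).round(1),np.percentile(q[:,2],[10,50,90]).round(1))
m=(abs(y)<25)&(x>48)&(x<130)&(z>110)&(z<140);P=np.c_[x[m],y[m],z[m]]; print(' stop',len(P),np.percentile(P,[1,50,99],axis=0).round(1).tolist())
```

```text
[518.09027496 175.64046755 270.52629432] [-178.77929775   -0.21070061  111.59838094] [ 0.13831936 -0.55151788 -1.19818598] 28.27659648098389
-100 9 [-4.7 -4.7 -4.6] [103.3 103.6 104.7]
-85 6 [-4.6 -4.5 -4.5] [103.  103.3 104.3]
-40 9 [-4.3 -4.3 -4.3] [102.9 104.2 104.4]
-10 141 [-4.1 -0.4  3.2] [103.2 104.2 105.2]
5 174 [-4.9 -0.4  4.1] [103.2 104.1 105.1]
20 186 [-4.8 -0.3  4.1] [103.1 104.1 105.1]
35 128 [-4.7 -0.3  4.1] [103.  104.  105.1]
 stop 1104 [[55.0, -12.9, 110.9], [74.4, -0.1, 130.1], [93.8, 12.0, 132.2]]
```

View pics/w2.png

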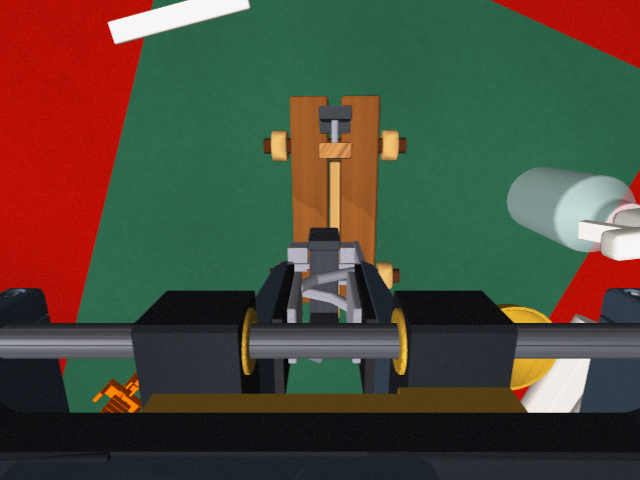

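The wrist view shows the board at (335,190), the cork face at (335,150) and the tweezers at (325,290) over the board, slightly tilted. The measured edge is at z≈104, board y is -0.4 and the stop face is near x≈55. I'll correct the lateral offset and tilt, then go down to a hover.

>>> move_arm --increments '[[[0,0,0.6,0,-0.021,-0.004,-0.003],[0,0,0,0,0,0,0],[0,0,0,2.5,0,0,0],[0,0,0,2.5,0,0,0],[0,0,0,2,0,0,0],[0,0,0,1,0,0,0],[0,0,0,0,0,0,0],[0,0,0,0,0,0,0]]]'

```text
time_s: 9.68
ee_pos: [526.1, 175.5, 191.1]
ee_rot: [179.6, 0.1, 111.5]
force: [-0.5, 0.3, -0.2]
gripper_width: 28.3
```

```bash
cat > st.py <<'E'
from h import *
p=np.array([522,181.]); th=np.radians(111.8); ex=np.array([np.cos(th),np.sin(th)]); ey=np.array([-ex[1],ex[0]])
def st():
    s=monitor.state(); d=s['ee_pos'][:2]-p; r=s['ee_rot']; F=s['force']
    print('t',s['time_s'],'px %.1f py %.1f z %.2f'%(d@ex,d@ey,s['ee_pos'][2]),'ax %.4f ay %.4f az %.4f'%(-np.radians(r[0]%360-180),np.radians(r[1]),-np.radians(111.8-r[2])),'Fx %.2f Fy %.2f Fz %.2f'%(F[:2]@ex,F[:2]@ey,F[2]),'w %.1f'%s['gripper_width'],s['torque'].round(2))
if __name__=='__main__': st()
E
python3 st.py; python3 st.py
```

```text
t 9.675 px -6.7 py -1.8 z 191.14 ax 0.0074 ay 0.0016 az -0.0047 Fx 0.44 Fy 0.31 Fz -0.18 w 28.3 [-0.05 -0.06  0.01]
t 9.675 px -6.7 py -1.8 z 191.14 ax 0.0074 ay 0.0016 az -0.0047 Fx 0.44 Fy 0.31 Fz -0.18 w 28.3 [-0.05 -0.06  0.01]
```

>>> move_arm --increments '[[[0,0,-0.14,0,0.007,0.002,-0.005],[0,0,0,0,0,0,0],[0,0,0,0,0,0,0],[0,0,0,0,0,0,0]]]'

```text
time_s: 10.18
ee_pos: [525.8, 175.2, 193.1]
ee_rot: [179.8, -0.0, 111.8]
force: [0.0, 0.5, -1.5]
gripper_width: 28.8
```

```bash
python3 st.py
python3 - <<'E'
from st import *
f=grab('side'); s=monitor.state(); u,v=map(int,proj(f,s['ee_pos']-[0,0,60])); save(f,'s3.png',(max(u-80,0),max(v-70,0),u+80,v+50),5)
st()
E
```

```text
t 10.175 px -6.8 py -1.4 z 193.08 ax 0.0038 ay -0.0002 az 0.0007 Fx 0.43 Fy -0.20 Fz -1.50 w 28.8 [-0.04  0.06  0.01]
t 10.225 px -6.8 py -1.4 z 193.07 ax 0.0038 ay -0.0002 az 0.0007 Fx 0.74 Fy -0.66 Fz -0.85 w 28.1 [-0.06 -0.02  0.  ]
```

View pics/s3.png

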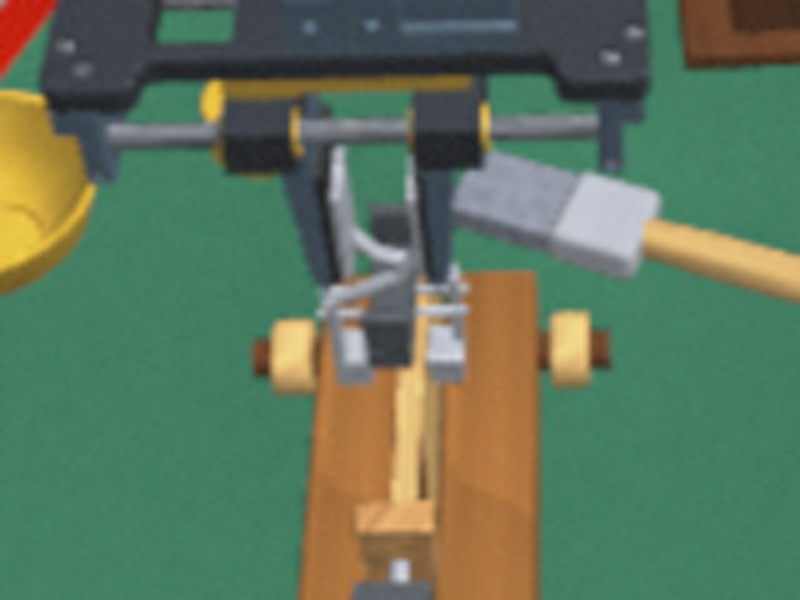

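The side crop shows the open jaws at (352,355) and (447,352) on either side of the board line at (412,420), with the cork at (395,530). They look aligned. I'll descend to about 10 mm above the edge.

>>> move_arm --increments '[[[0,0,-0.15,0,0.004,0,0],[0,0,0,1.4,0,0,0],[0,0,0,1.4,0,0,0],[0,0,0,1,0,0,0],[0,0,0,0,0,0,0],[0,0,0,0,0,0,0],[0,0,0,0,0,0,0]]]'

```text
time_s: 11.1
ee_pos: [523.7, 174.5, 151.3]
ee_rot: [-179.8, -0.0, 111.8]
force: [-0.5, -0.8, -0.7]
gripper_width: 28.0
```

```bash
python3 st.py
```

```text
t 11.1 px -6.7 py 0.9 z 151.34 ax -0.0026 ay -0.0004 az 0.0007 Fx -0.57 Fy 0.81 Fz -0.65 w 28.0 [-0.09  0.01 -0.01]
```

>>> move_arm --increments '[[[0,0,0.13,0,-0.002,0,0],[0,0,0,0.25,0,0,0],[0,0,0,0.25,0,0,0],[0,0,0,0.2,0,0,0],[0,0,0,0,0,0,0]]]'

```text
time_s: 11.72
ee_pos: [525.4, 175.1, 144.6]
ee_rot: [179.9, -0.0, 111.8]
force: [0.8, 0.4, -0.4]
gripper_width: 28.6
```

```bash
python3 st.py
```

```text
t 11.725 px -6.7 py -1.0 z 144.61 ax 0.0011 ay -0.0002 az 0.0007 Fx 0.12 Fy -0.89 Fz -0.40 w 28.6 [-0.11  0.04  0.  ]
```

>>> move_arm --increments '[[[0,0,0,0.1,0,0,0],[0,0,0,0.1,0,0,0],[0,0,0,0.1,0,0,0],[0,0,0,0,0,0,0]]]'

```text
time_s: 12.22
ee_pos: [525.4, 175.2, 141.5]
ee_rot: [179.9, -0.0, 111.8]
force: [-0.3, -0.2, -1.8]
gripper_width: 28.3
```

```bash
python3 st.py
```

```text
t 12.225 px -6.7 py -1.0 z 141.46 ax 0.0012 ay -0.0002 az 0.0008 Fx -0.05 Fy 0.34 Fz -1.77 w 28.3 [-0.05  0.01 -0.02]
```

>>> move_arm --increments '[[[0,0,0,0.1,0,0,0],[0,0,0,0.1,0,0,0],[0,0,0,0,0,0,0]]]'

```text
time_s: 12.6
ee_pos: [525.5, 175.2, 139.3]
ee_rot: [179.9, -0.0, 111.8]
force: [0.5, -0.1, -1.0]
gripper_width: 28.8
```

```bash
python3 st.py
```

```text
t 12.6 px -6.7 py -1.1 z 139.35 ax 0.0013 ay -0.0002 az 0.0007 Fx -0.31 Fy -0.38 Fz -0.99 w 28.8 [-0.05 -0.04  0.03]
```

>>> move_arm --increments '[[[0,0,0,0.1,0,0,0],[0,0,0,0.08,0,0,0],[0,0,0,0,0,0,0]]]'

```text
time_s: 12.98
ee_pos: [525.8, 175.3, 138.3]
ee_rot: [179.9, -0.0, 111.8]
force: [-0.6, -1.3, 2.2]
gripper_width: 28.4
```

```bash
python3 st.py
```

```text
t 12.975 px -6.8 py -1.4 z 138.26 ax 0.0025 ay -0.0001 az 0.0007 Fx -1.02 Fy 1.05 Fz 2.19 w 28.4 [-0.1   0.17  0.03]
```

>>> move_arm --increments '[[[0,0,0,0,0,0,0],[0,0,0,0,0,0,0]]]'

```text
time_s: 13.22
ee_pos: [525.8, 175.2, 138.4]
ee_rot: [179.9, -0.0, 111.8]
force: [0.1, -0.0, 0.9]
gripper_width: 28.5
```

```bash
python3 st.py
python3 - <<'E'
from st import *
for i in range(3): eyes.grab_frame('top'); st()
E
```

```text
t 13.225 px -6.7 py -1.4 z 138.42 ax 0.0026 ay -0.0002 az 0.0007 Fx -0.07 Fy -0.05 Fz 0.88 w 28.5 [-0.05  0.12  0.05]
t 13.275 px -6.7 py -1.4 z 138.43 ax 0.0026 ay -0.0002 az 0.0007 Fx 1.05 Fy 1.29 Fz 2.37 w 28.3 [-0.09  0.13 -0.01]
t 13.325 px -6.7 py -1.4 z 138.41 ax 0.0026 ay -0.0002 az 0.0007 Fx -0.13 Fy 0.75 Fz 0.66 w 28.4 [-0.14  0.09  0.03]
t 13.375 px -6.7 py -1.4 z 138.40 ax 0.0026 ay -0.0002 az 0.0008 Fx 0.45 Fy 0.23 Fz 0.29 w 28.0 [-0.08  0.09 -0.05]
```

>>> move_arm --increments '[[[0,0.4,0,0.03,0.002,0,0],[0,0.5,0,0.02,0,0,0],[0,0.5,0,0.02,0,0,0],[0,0.4,0,0.02,0,0,0],[0,0,0,0,0,0,0]]]'

```text
time_s: 14.0
ee_pos: [519.9, 192.6, 138.0]
ee_rot: [179.8, 0.1, 111.9]
force: [-0.0, -0.8, 1.2]
gripper_width: 28.4
```

```bash
python3 st.py
python3 - <<'E'
from st import *
for i in range(3): eyes.grab_frame('top'); st()
E
```

```text
t 14.0 px 11.5 py -2.4 z 137.99 ax 0.0029 ay 0.0024 az 0.0017 Fx -0.75 Fy 0.33 Fz 1.17 w 28.4 [-0.43 -0.11  0.  ]
t 14.05 px 11.4 py -2.3 z 137.98 ax 0.0028 ay 0.0023 az 0.0016 Fx -1.84 Fy 0.25 Fz 2.33 w 28.0 [-0.31 -0.07 -0.01]
t 14.1 px 11.4 py -2.3 z 137.96 ax 0.0027 ay 0.0021 az 0.0013 Fx 0.12 Fy -0.90 Fz 1.08 w 28.5 [-0.3  -0.03 -0.02]
t 14.15 px 11.3 py -2.3 z 137.95 ax 0.0027 ay 0.0020 az 0.0011 Fx -1.51 Fy 0.64 Fz 2.10 w 28.4 [-0.23 -0.09 -0.  ]
```

>>> move_arm --increments '[[[0,0.4,-0.06,0,0.002,0.002,0],[0,0.4,-0.06,0.01,0,0,0],[0,0.3,-0.06,0.01,0,0,0],[0,0,0,0,0,0,0]]]'

```text
time_s: 14.65
ee_pos: [514.2, 202.2, 137.9]
ee_rot: [179.9, 0.0, 111.9]
force: [1.3, -1.3, 1.2]
gripper_width: 28.5
```

```bash
python3 st.py
python3 - <<'E'
from st import *
for i in range(3): eyes.grab_frame('top'); st()
E
```

```text
t 14.65 px 22.6 py -0.7 z 137.86 ax 0.0013 ay 0.0006 az 0.0011 Fx -1.66 Fy -0.77 Fz 1.20 w 28.5 [-0.47 -0.2   0.01]
t 14.7 px 22.5 py -0.7 z 137.88 ax 0.0014 ay 0.0006 az 0.0009 Fx -1.45 Fy 0.21 Fz 1.79 w 28.4 [-0.4  -0.12 -0.04]
t 14.75 px 22.5 py -0.7 z 137.87 ax 0.0013 ay 0.0005 az 0.0009 Fx -1.23 Fy -0.29 Fz 3.26 w 28.2 [-0.42 -0.18  0.01]
t 14.8 px 22.5 py -0.6 z 137.85 ax 0.0012 ay 0.0005 az 0.0007 Fx -1.37 Fy 0.16 Fz 2.45 w 27.9 [-0.39 -0.17  0.02]
```

>>> move_arm --increments '[[[0,0.2,0,0,0,0,0],[0,0.2,0,0,0,0,0],[0,0,0,0,0,0,0]]]'

```text
time_s: 15.18
ee_pos: [512.7, 205.8, 137.8]
ee_rot: [179.9, 0.0, 111.8]
force: [0.8, -1.5, 1.6]
gripper_width: 28.3
```

Run:
```python
from st import *
st()
for i in range(3): eyes.grab_frame('top'); st()
```

```text
t 15.175 px 26.4 py -0.6 z 137.81 ax 0.0010 ay 0.0008 az 0.0005 Fx -1.67 Fy -0.21 Fz 1.60 w 28.3 [-0.47 -0.16  0.04]
t 15.225 px 26.4 py -0.6 z 137.83 ax 0.0010 ay 0.0007 az 0.0004 Fx -1.86 Fy -0.18 Fz 2.34 w 28.1 [-0.38 -0.18  0.02]
t 15.275 px 26.4 py -0.6 z 137.83 ax 0.0011 ay 0.0007 az 0.0004 Fx -1.99 Fy 0.48 Fz 1.90 w 28.4 [-0.42 -0.16 -0.01]
t 15.325 px 26.4 py -0.6 z 137.83 ax 0.0011 ay 0.0006 az 0.0003 Fx -1.06 Fy 0.04 Fz 1.79 w 28.2 [-0.46 -0.11 -0.  ]
```

>>> move_arm --increments '[[[0,0.15,0,0,0,0,0],[0,0.15,0,0,0,0,0],[0,0,0,0,0,0,0]]]'

```text
time_s: 15.7
ee_pos: [511.7, 208.2, 137.8]
ee_rot: [179.9, 0.1, 111.8]
force: [0.6, -1.6, 2.9]
gripper_width: 28.7
```

Run:
```python
from st import *
st()
for i in range(3): f=grab('wrist'); st()
W=cloud(f); d=W[...,:2]-p; x=d@ex; y=d@ey; z=W[...,2]
m=(abs(y)<12)&(x>40)&(x<100)&(z>124)&(z<145)
h,e=np.histogram(x[m],np.arange(40,70,1)); print(dict(zip(e.astype(int).tolist(),h.tolist())))
save(f,'w3.png',(220,80,440,260),3.5)
```

```text
t 15.7 px 29.1 py -0.6 z 137.78 ax 0.0010 ay 0.0016 az 0.0005 Fx -1.72 Fy 0.01 Fz 2.90 w 28.7 [-0.61 -0.18 -0.01]
t 15.75 px 29.1 py -0.6 z 137.79 ax 0.0010 ay 0.0015 az 0.0005 Fx -1.82 Fy 0.88 Fz 1.93 w 28.5 [-0.61 -0.17 -0.02]
t 15.8 px 29.1 py -0.5 z 137.80 ax 0.0010 ay 0.0015 az 0.0004 Fx -2.18 Fy 0.27 Fz 2.20 w 28.6 [-0.59 -0.19 -0.01]
t 15.85 px 29.1 py -0.6 z 137.82 ax 0.0011 ay 0.0014 az 0.0003 Fx -2.67 Fy 0.34 Fz 1.02 w 28.3 [-0.58 -0.26  0.02]
{40: 24, 41: 6, 42: 0, 43: 0, 44: 0, 45: 0, 46: 0, 47: 0, 48: 0, 49: 0, 50: 49, 51: 69, 52: 61, 53: 60, 54: 88, 55: 83, 56: 97, 57: 99, 58: 94, 59: 93, 60: 107, 61: 94, 62: 98, 63: 103, 64: 99, 65: 109, 66: 208, 67: 0, 68: 0}
```

View pics/w3.png

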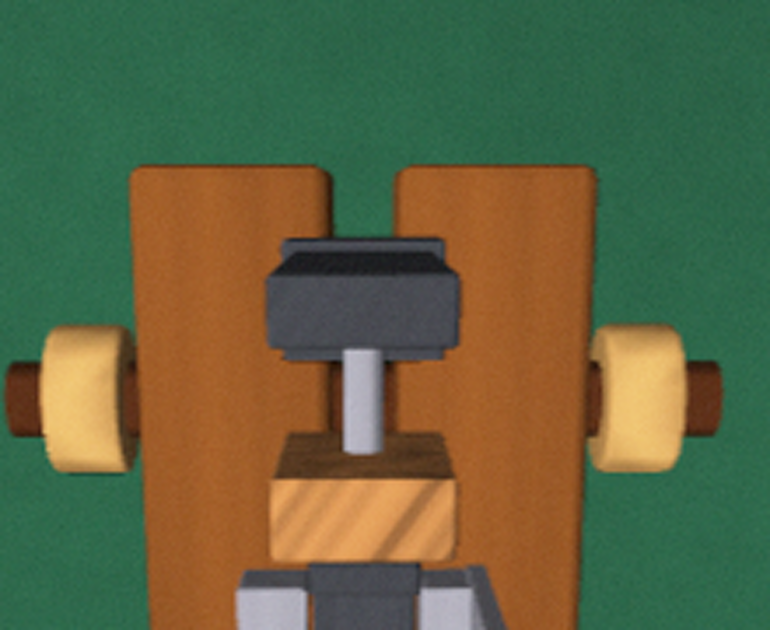

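The wrist crop shows the end plate at (362,575) right at the cork's lower edge at (362,560). Fx and torque have begun to rise, so contact is just starting. I'll go a little further to bear lightly.

>>> move_arm --increments '[[[0,0.12,0,0,0,0.001,0],[0,0.08,0,0,0,0,0],[0,0,0,0,0,0,0]]]'

```text
time_s: 16.23
ee_pos: [511.4, 209.2, 137.8]
ee_rot: [179.9, 0.1, 111.8]
force: [1.9, -4.3, 1.0]
gripper_width: 28.4
```

Run:
```python
from st import *
st()
for i in range(5): f=grab('wrist'); st()
```

```text
t 16.225 px 30.1 py -0.6 z 137.81 ax 0.0010 ay 0.0024 az 0.0007 Fx -4.73 Fy -0.17 Fz 0.95 w 28.4 [-0.81 -0.27 -0.02]
t 16.275 px 30.2 py -0.6 z 137.80 ax 0.0010 ay 0.0023 az 0.0007 Fx -3.72 Fy -0.02 Fz 2.13 w 28.4 [-0.85 -0.33  0.  ]
t 16.325 px 30.2 py -0.6 z 137.82 ax 0.0010 ay 0.0022 az 0.0007 Fx -5.24 Fy -0.18 Fz 1.75 w 28.6 [-0.91 -0.38  0.05]
t 16.375 px 30.2 py -0.6 z 137.80 ax 0.0010 ay 0.0022 az 0.0007 Fx -3.69 Fy 0.36 Fz 1.69 w 28.3 [-0.91 -0.37  0.01]
t 16.425 px 30.2 py -0.6 z 137.80 ax 0.0010 ay 0.0022 az 0.0006 Fx -3.75 Fy 0.82 Fz 1.90 w 28.7 [-0.91 -0.37  0.05]
t 16.475 px 30.2 py -0.6 z 137.81 ax 0.0010 ay 0.0022 az 0.0007 Fx -2.98 Fy -0.03 Fz 2.06 w 28.3 [-0.9  -0.33  0.03]
```

The net load is about 2.4 N on the stop and 2.8 N down on the edge, both light. Now I'll let go.

>>> move_arm --increments '[[[0.8,0,0,0,0,0,0],[0.8,0,0,0,0,0,0],[0.8,0,0,0,0,0,0],[0.8,0,0,0,0,0,0],[0.8,0,0,0,0,0,0],[0.8,0,0,0,0,0,0]]]'

```text
time_s: 17.23
ee_pos: [509.2, 211.9, 136.7]
ee_rot: [-179.9, -0.2, 111.8]
force: [0.5, -0.7, 1.1]
gripper_width: 72.7
```

Run:
```python
from st import *
st(); f=grab('side'); save(f,'s4.png',(200,190,360,310),5); st()
```

```text
t 17.225 px 33.4 py 0.4 z 136.74 ax -0.0017 ay -0.0041 az -0.0008 Fx -0.79 Fy -0.19 Fz 1.13 w 72.7 [-0.06  0.01 -0.06]
t 17.275 px 33.4 py 0.4 z 136.74 ax -0.0017 ay -0.0040 az -0.0008 Fx -0.59 Fy 0.08 Fz -0.41 w 72.7 [-0.07 -0.02  0.03]
```

View pics/s4.png

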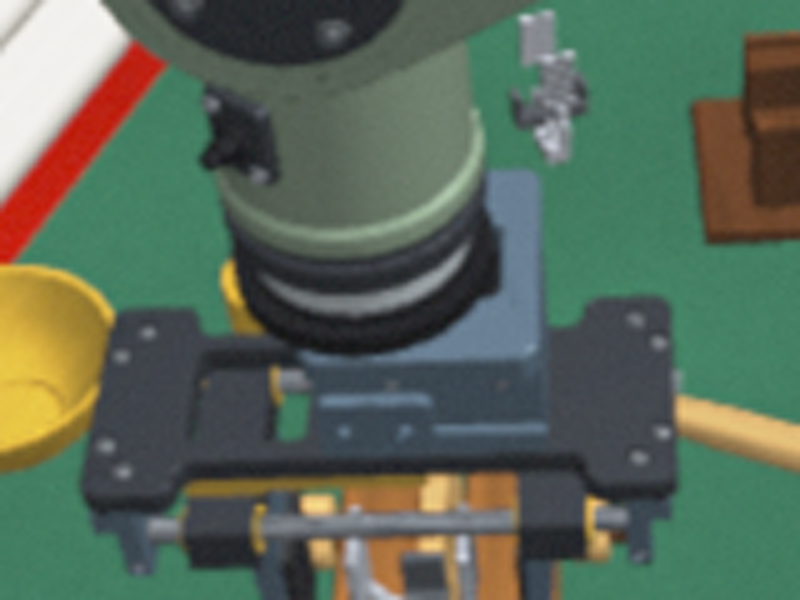

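The side crop shows the fingers clear of the handles, which stand upright between them at (355,545) and (465,550). I'll retreat straight up.

>>> move_arm --increments '[[[0.8,0,0,-1,0,0,0],[0.8,0,0,-2,0,0,0],[0.8,0,0,-3,0,0,0],[0.8,0,0,-3,0,0,0],[0.8,0,0,-3,0,0,0],[0.8,-5,0,-3,0,0,0],[0.8,-5,0,0,0,0,0],[0.8,-5,0,0,0,0,0],[0.8,0,0,0,0,0,0]]]'

```text
time_s: 18.4
ee_pos: [567.8, 69.2, 298.0]
ee_rot: [179.6, -0.1, 111.9]
force: [0.3, 0.1, 0.1]
gripper_width: 73.0
```

Run:
```python
from st import *
st(); f=grab('wrist'); W=cloud(f); d=W[...,:2]-p; x=d@ex; y=d@ey; z=W[...,2]
m=(abs(y)<35)&(x>-20)&(x<62)&(z>145)&(z<180)
q=np.c_[x[m],y[m]].astype(np.float32); print('handles',len(q),cv2.minAreaRect(q),np.percentile(z[m],[5,50,95]))
m=(abs(y)<8)&(x>40)&(x<75)&(z>124)&(z<145); h,e=np.histogram(x[m],np.arange(48,64)); print(dict(zip(e.astype(int).tolist(),h.tolist())))
u,v=map(int,proj(f,[511,209,120])); print(u,v); u=min(max(u,100),540); v=min(max(v,75),405)
a=f['color'][v-75:v+75,u-100:u+100,::-1]
g=grab('side'); u,v=map(int,proj(g,[511,209,120])); b=g['color'][v-75:v+75,u-100:u+100,::-1]
cv2.imwrite('pics/end.png',cv2.resize(np.hstack([a,b]),None,fx=2,fy=2,interpolation=3))
```

```text
t 18.4 px -120.8 py -1.0 z 297.99 ax 0.0071 ay -0.0026 az 0.0016 Fx -0.03 Fy -0.26 Fz 0.06 w 73.0 [-0.07  0.08  0.01]
handles 751 ((28.335697174072266, -0.4522724151611328), (24.34635353088379, 42.622398376464844), 0.44118040800094604) [147.93358432 177.34382682 179.14876009]
{48: 0, 49: 70, 50: 30, 51: 32, 52: 26, 53: 29, 54: 18, 55: 36, 56: 26, 57: 18, 58: 0, 59: 0, 60: 0, 61: 0, 62: 0}
321 41
```

View pics/end.png

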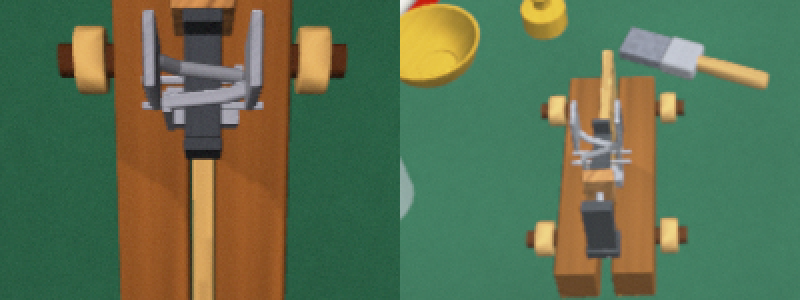

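The end picture shows the tweezers upright on the board with the end plate next to the cork, at left (200,15) and right (597,175). I'll check the contact from directly above.

>>> move_arm --increments '[[[0.8,4,0,0,0,0,0],[0.8,4,0,0,0,0,0],[0.8,2,0,0,0,0,0],[0.8,0,0,0,0,0,0],[0.8,0,0,0,0,0,0]]]'

```text
time_s: 19.12
ee_pos: [525.1, 172.1, 299.2]
ee_rot: [179.6, -0.4, 112.5]
force: [-0.4, -0.4, -0.6]
gripper_width: 73.0
```

Run:
```python
from st import *
st(); f=grab('wrist'); W=cloud(f); d=W[...,:2]-p; x=d@ex; y=d@ey; z=W[...,2]
m=(abs(y)<35)&(x>-20)&(x<62)&(z>165)&(z<185)
q=np.c_[x[m],y[m]].astype(np.float32); print('handles',len(q),cv2.minAreaRect(q))
u,v=map(int,proj(f,np.r_[p+ex*55,132])); print(u,v)
for r in range(v-30,v+31,2): print(r,x[r,u].round(1),z[r,u].round(1),f['color'][r,u])
m=(abs(y)<11)&(x>50)&(x<80)&(z>124)&(z<136); cork=f['color'].astype(int); m&=(cork[...,0]-cork[...,2]>40)
print('cork x',np.percentile(x[m],[1,5,95,99]),np.median(z[m]))
save(f,'end2.png',(u-50,max(v-50,0),u+50,max(v-50,0)+75),8)
```

```text
t 19.125 px -9.4 py 0.4 z 299.17 ax 0.0069 ay -0.0063 az 0.0114 Fx -0.27 Fy 0.50 Fz -0.60 w 73.0 [-0.07  0.02  0.  ]
handles 419 ((28.589813232421875, -0.4343280792236328), (42.30897521972656, 23.811803817749023), 89.98332977294922)
323 148
118 81.5 112.6 [173 172 183]
120 79.8 112.3 [174 173 186]
122 78.0 112.5 [175 174 187]
124 76.3 114.0 [176 173 185]
126 74.6 112.9 [173 173 185]
128 72.8 113.8 [171 170 181]
130 71.1 112.6 [173 174 185]
132 69.4 112.1 [173 173 181]
134 67.6 112.3 [173 168 178]
136 65.8 128.6 [218 150  86]
138 64.1 131.8 [208 138  79]
140 62.4 128.4 [206 138  78]
142 60.8 130.6 [215 148  82]
144 59.1 130.0 [227 157  93]
146 57.4 131.5 [223 154  89]
148 55.7 129.8 [214 148  85]
150 54.1 132.1 [73 72 79]
152 52.4 133.1 [68 69 76]
154 50.7 132.4 [65 70 77]
156 48.1 114.0 [70 73 79]
158 46.4 114.9 [71 74 81]
160 44.5 114.8 [70 73 79]
162 42.8 115.2 [74 73 80]
164 40.9 114.9 [72 73 80]
166 39.1 115.1 [68 70 78]
168 37.3 115.1 [72 75 79]
170 36.3 125.4 [83 83 88]
172 34.8 128.0 [147 144 157]
174 33.1 129.1 [142 141 150]
176 31.0 125.2 [88 88 95]
178 28.0 113.9 [65 67 75]
cork x [53.79357236 54.87310699 65.86426774 66.58989689] 130.80839627680402
```

View pics/end2.png

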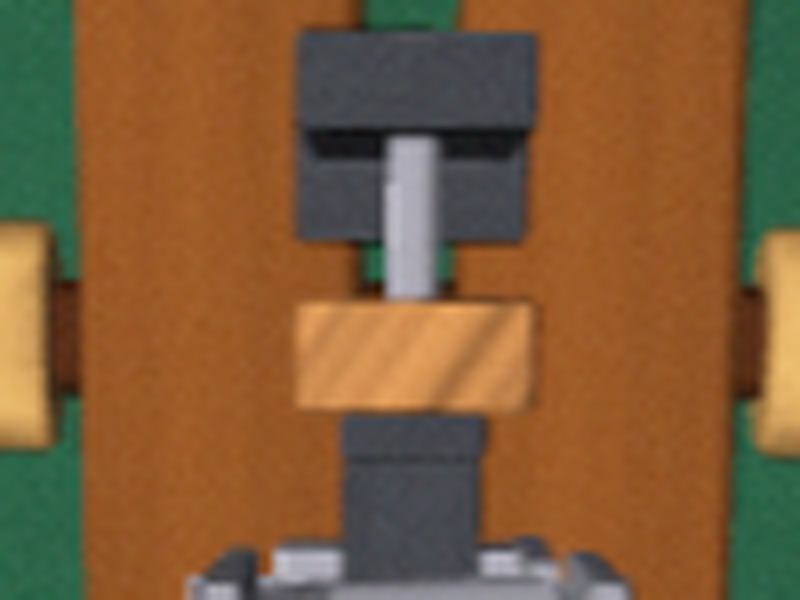

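Seen from above, the end plate at (415,435) meets the cork at (415,408) with no gap. The jaws grip the board and the handles stand upright. I'll hand in.

```bash
python3 -c "
from workcell import job; print(job.job_done())"
```

```text
the job is handed in; nothing more can be done
None
```

The tweezers are on the board, upright and against the cork stop, and the job is handed in at about 19 s of arm time. No verdict was reported.

**What I did:** I lifted the silver tweezers off the 96 x 90 mm rest at 30 N squeeze and straddled the board. I then felt for the edge, which came out about 105 mm above the table. Pressing down with about 3 N, I slid roughly 37 mm in +x until the bridge end bore on the cork with about 2.4 N net of sliding friction. I then let go and backed off straight up.

**Last checks:**
- **Grip:** the handles measure about 42 mm over their outsides, which fits about 0.003 m of squeeze per handle (0.0035 expected when gripping the board).
- **Placement:** the tweezers sit within 0.5 mm of the board's middle, square to it.
- **Stop:** the wrist view from above shows the end plate touching the cork with no gap.
- **Robot and surroundings:** the robot was touching nothing. I moved none of the other things, though I did not re-measure them all.

**Less certain:**
- The tweezers may have crept back about 1 mm on release, because the camera put them slightly short of the last tool position. I could not measure how much the cork is still compressed, only that it touches.
- The fingers sprang about 3 mm in +x as they opened. They were clear of the handles when I looked afterwards.

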